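# Open the child-resistant tub of pickling tablets

## Task

Open the white tub of pickling tablets that stands in the wooden cradle: its black cap is child-resistant, so keep it pressed down while unscrewing it (counterclockwise seen from above); turned without pressing, it only ratchets. Lift the cap off and set it down in the small copper dish, flat on the dish's floor with its open side down, without dropping it, and leave the copper pot, the bottle and the hammer where they are.

Things in the scene. Friction and masses are not known exactly. Their poses are not given: they have to be found in the camera images.
- tub: Square white plastic tub, 94 x 94 mm, shoulder 128 mm above the bench, fixed upright in a wooden cradle (130 x 130 mm, 58 mm high) screwed to the bench; neither can move. Origin: centre of the cradle's underside, on the bench; z up.
- neck (a point): Centre of the tub's mouth, under the cap: top of a neck of 41 mm diameter, 156 mm above the bench; coarse thread out to 48 mm. The inner cap comes free after 100 to 116 degrees counterclockwise, in one or more strokes (it stays put between them), and meets a stop at 125 to 142; between these the cap lifts straight off. Before, pulling raises the shell about 2 mm, then it holds fast.
- cap: Black ribbed round cap, 60 mm diameter, 38 mm tall, about 85 g, screwed on the tub at the start, loose once off. Origin: centre of its lower rim, 137 mm above the bench while on and not pressed (10 mm of air below it); z up along its axis. This body is the outer shell; a threaded inner cap, out of sight, sits inside and stays in it.
- cap_top (a point): Centre of the cap's flat top (moulded arrows), 38 mm above its rim. Unpressed, the shell spins and clicks on the inner cap. Pressed, it sinks up to 7 mm against a spring (1.9 N per mm, 13 N at the bottom); dogs 30 degrees apart couple both firmly from about 5 mm down, so up to 30 degrees of turn may be idle until they catch. Let go, it springs back up.
- dish: Small round copper dish, 168 mm across, loose, 0.45 kg. Origin: centre of its underside; z up. Flat floor, 132 mm diameter, 4 mm above the bench; flared rim up to 16 mm.
- pot: Bystander: open copper pot, 104 mm diameter, 83 mm tall, loose. Origin: centre of its underside.
- polish: Bystander: metal polish bottle, 64 mm diameter, 150 mm tall, loose. Origin: centre of its underside.
- hammer: Bystander: hammer with wooden handle, 260 mm long, lying on the bench; origin near its middle, long axis along its x.
There are look-alikes about, which are no part of the job. Leave any green or turquoise look-alike of the dish alone.

How it is judged:
By the outcome, as a careful person would: the job done as asked, in the order asked, and still so for the second after the job is handed in, with the robot touching nothing.
It also fails if it takes over 61 s, if anything falls off the work surface, if the arm or the gripper's body presses on something with over 40 N, if the wrist force passes 120 N, or if a joint passes its speed limit or range.

## Robot

A 6-joint arm with a two-finger parallel gripper is mounted at the origin on the work surface. World frame = base frame: x ahead of the robot, y to its left, z up, the work surface at z = 0. Lengths are in m, angles in rad, forces in N, time in s.
With the tool pointing down it reaches from about 0.35 to 0.975 m from the base axis. Payload 4.9 kg.
Tool frame: the origin (TCP) lies at the very end of the fingers, on their centre line; the grasp point (between the pads) lies manip.grip_point_offset behind it (manip.grip_point_offset is the distance from the TCP to the grasp point, in m); z points along the fingers, y is the line along which they close (so a half turn about z gives the same grasp; the last joint's range is limited). The gripper opens to 85 mm and grips with 20 to 120 N. Pads are 22 mm wide; open, the fingers measure 114 mm over their backs; the gripper's body (76 mm by 85 mm) begins 54 mm behind the grasp point. The pads swing forward as they close: fully open they stand 13 mm farther back than shut.
Start: joints at [-1.299, 0.053, 1.613, -0, 1.476, -0.119], TCP at [0.238, -0.578, 0.231] pointing down, gripper open.
Joint ranges: [-3.01, 3.01], [-1.01, 2.22], [0.06, 2.58], [-1.02, 4.17], [0.09, 2.62], [-3.14, 3.14]. Speed limits (rad/s): [2.57, 2.57, 3.14, 3.14, 3.14, 3.14].

## Interface

Orientations are given as a unit quaternion [w, x, y, z].
In Python, from plant import manip gives the robot as it stands.
- The arm moves only by the shell command python3 -m crank 'ROWS' [OPENING]. ROWS is JSON, a list of rows, each an object of numbers: "x", "y", "z": the shift along the tool's x, y, z in cm; "turn": the turn about the tool's z in rad. In form: [{"x": .., "y": .., "z": .., "turn": ..}, ...]. A call has 1 to 5 rows; each row shifts and turns the commanded pose from where the row before left it, along the tool's axes as they then stand; what a row does not reach is not made up. A row lasts 1/10 s, in which the tool goes at most 50 mm and 8.59 degrees, less where a joint would pass 70% of its speed; a pose out of reach is approached as far as the arm can. A call with a gripper value outside its range is refused whole. OPENING is the opening in per cent of the stroke, from 0 (shut) to 100 (fully open), set as the call begins (- or left out, the last holds). The fingers move at their own pace and stop on an object; the grip force is fixed at half the most. Time passes only in rows, so rows that do not move let the fingers close. It gives the time, the measured TCP pose, the force, the opening and the grip force at its end, in the units of the state.
- manip.state(): the state, without advancing time (a new reading comes with each control period).
- manip.grab_frame(name): name is "scene" or "side" or "wrist"; returns (picture, depth): 480x640x3 uint8, red, green, blue; 480x640 float32, m along the optical axis (not along the pixel's ray), 0 where there is no reading.
- manip.camera_model(name): a dict with "mtx" (3x3 intrinsics, pixels), "k1" (the pictures are not rectified: a ray, as slopes to the right and down, at radius r is drawn at 1 + k1 r^2 times it, then the intrinsics apply), "world_to_cam" (4x4, takes a point from world to camera coordinates). Camera axes: x right, y down, z forward; pixel columns grow to the right and rows downward; lengths in m; the calibration is good to about 2 mm. A picture is of the moment at which its call begins: read the wrist's pose just before it. camera_model takes no time and is no camera call; for the wrist camera it gives the pose at the moment of the call.
- manip.job_done(): hands the job in; it is judged then, once.
The state is a dict: "time": time; "joint_pos": joint angles; "joint_vel": joint speeds; "joint_efforts": joint torques, N m; "tool_pos": TCP position; "tool_rot": TCP orientation; "contact_force": force on the tool from outside, world axes, zero at the start; "ft_torque": the same for the moment, N m; "gripper_width": opening from 0.0 (shut) to 1.0 (fully open); "grasp_force": force on a finger pad.
Only numpy, scipy, OpenCV 4.12 (cv2) and the standard library are available. Lean on these libraries where they do the work, as an engineer would, in place of code of your own. Each camera call takes 0.05 s, during which the arm holds its last target. There are 200 camera calls.

## Working session

There is one attempt and no reset: what is moved stays moved. The work goes in short steps, Python scripts to look and compute and a shell command to move; the robot and the scene stay as the last step left them, time stands still between calls to the robot, and variables do not carry over. Pictures are saved under pics/ and viewed, at most 10 in all, crops included, and the job is handed in when it is done.

```bash
ls; mkdir -p pics; cat > h.py <<'E'
import numpy as np, cv2
from plant import manip
def shot(n):
    m=manip.camera_model(n); im,d=manip.grab_frame(n); return m,im,d
def norm(m,px):
    K=np.array(m["mtx"],float); k=m["k1"]
    # plain radial model r_d = r(1+k1 r^2)
    return cv2.undistortPoints(np.array(px,float).reshape(-1,1,2),K,np.array([k,0,0,0.])).reshape(-1,2)
def plane(m,px,z):
    T=np.linalg.inv(np.array(m["world_to_cam"])); n=norm(m,px)
    d=np.c_[n,np.ones(len(n))]@T[:3,:3].T; o=T[:3,3]
    return o+d*((z-o[2])/d[:,2])[:,None]
def cloud(m,dep):
    v,u=np.mgrid[0:480,0:640]; n=norm(m,np.c_[u.ravel(),v.ravel()])
    T=np.linalg.inv(np.array(m["world_to_cam"])); z=dep.reshape(-1,1)
    return ((np.c_[n,np.ones(len(n))]*z)@T[:3,:3].T+T[:3,3]).reshape(480,640,3)
E
python3 - <<'E'
from h import *
for n in("scene","side"):
    m,im,d=shot(n); cv2.imwrite(f"pics/{n}0.png",im[:,:,::-1]); np.savez(f"{n}0.npz",im=im,d=d,**{k:np.array(m[k]) for k in("mtx","k1","world_to_cam")})
print(manip.state(), manip.grip_point_offset)
E
```

```text
pics
{'time': 0.1, 'joint_pos': array([-1.29899387e+00,  5.33331912e-02,  1.61417904e+00,  2.38671306e-05,
        1.47600156e+00, -1.18986655e-01]), 'joint_vel': array([-0.00158859, -0.00161202, -0.00160978, -0.00056933,  0.0015684 ,
        0.00146658]), 'joint_efforts': array([ 2.77374471e-05, -3.94901204e+01, -3.71364069e+01, -2.51334143e-05,
        3.88001004e-03,  2.69553681e-05]), 'tool_pos': array([ 0.2379332 , -0.57731869,  0.23014636]), 'tool_rot': array([-9.58669114e-04,  9.80970910e-01,  1.94152390e-01, -6.14791200e-05]), 'contact_force': array([ 0.58759296, -0.05137166,  0.27527565]), 'ft_torque': array([-0.01699097,  0.00781759,  0.00921531]), 'grasp_force': 0.0, 'gripper_width': 1.0004880336640218} 0.0187
```

View pics/scene0.png

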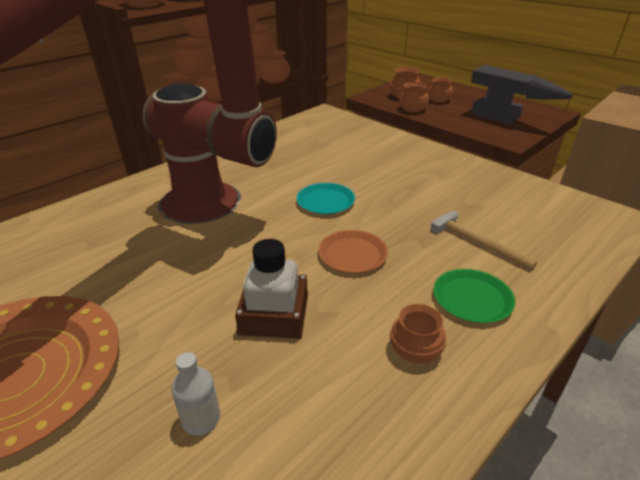

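View pics/side0.png

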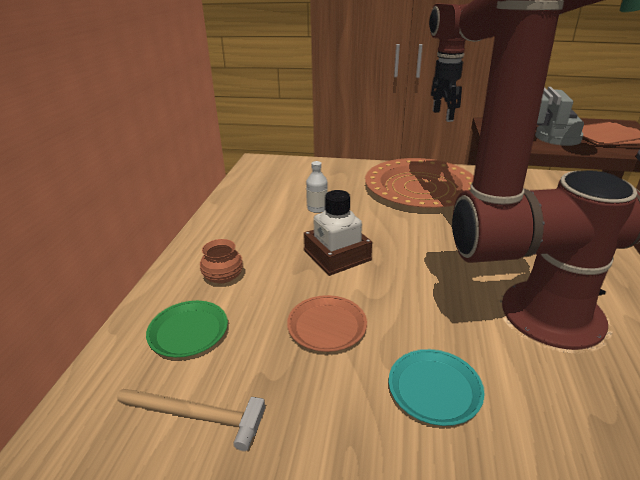

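The scene view has the cap at about (269,255), the small copper dish at (353,252), the pot at (419,335), the bottle at (196,395) and the hammer at (485,240). The side view has the cap at (337,203) and the dish at (327,323).

```bash
python3 - <<'E'
from h import *
for n,cap,dish in(("scene",(269,255),(353,252)),("side",(337,203),(327,323))):
    m=np.load(n+"0.npz"); im,d=m["im"],m["d"]; P=cloud(m,d)
    for nm,c,w in(("cap",cap,30),("dish",dish,50)):
        h=cv2.cvtColor(im,cv2.COLOR_RGB2HSV)
        mk=(h[...,2]<45) if nm=="cap" else ((h[...,0]<13)&(h[...,1]>130)&(h[...,2]>110))
        b=np.zeros_like(mk); b[c[1]-w:c[1]+w,c[0]-w:c[0]+w]=1
        nc,l,s,_=cv2.connectedComponentsWithStats((mk&b).astype(np.uint8)); k=1+s[1:,4].argmax(); mk=l==k
        p=P[mk&(d>0)]
        if nm=="cap":
            t=p[(p[:,2]>.171)&(p[:,2]<.182)]; print(n,nm,s[k],len(t),(t[:,:2].max(0)+t[:,:2].min(0))/2,np.ptp(t[:,:2],0),np.percentile(p[:,2],[2,50,98]))
        else:
            cn=max(cv2.findContours(mk.astype(np.uint8),0,2)[0],key=cv2.contourArea)[:,0]
            q=plane(m,cn,.016)[:,:2].astype(np.float32); print(n,nm,cv2.minEnclosingCircle(q),np.median(p[:,2]))
    cs={"scene":((419,345),(196,400),(485,240)),"side":((221,265),(317,190),(190,408))}[n]
    for c in cs: print(plane(m,[c],.04)[0].round(3), P[c[1],c[0]].round(3))
E
```

```text
scene cap [254 240  30  33 853] 460 [ 0.49990013 -0.14912402] [0.05722215 0.05548845] [0.14080804 0.17321807 0.17755589]
scene dish ((0.48168060183525085, 0.11584370583295822), 0.08338476717472076) 0.0055087531797946565
[ 0.778 -0.037  0.04 ] [ 0.786 -0.051  0.058]
[ 0.586 -0.388  0.04 ] [ 0.623 -0.402  0.092]
[0.7   0.339 0.04 ] [0.692 0.361 0.025]
side cap [325 190  25  25 539] 258 [ 0.49639718 -0.14602236] [0.0566141  0.06077943] [0.14091583 0.16980635 0.17863616]
side dish ((0.4808223843574524, 0.1156276986002922), 0.08474274724721909) 0.005917581062995669
[ 0.759 -0.009  0.04 ] [0.746 0.016 0.06 ]
[ 0.602 -0.437  0.04 ] [ 0.587 -0.36   0.079]
[0.666 0.384 0.04 ] [0.673 0.375 0.025]
```

```bash
R='x'; python3 -m crank '[{"x":3.4,"y":-2.5},{"x":3.4,"y":-2.5},{"x":3.4,"y":-2.5},{"x":3.4,"y":-2.5},{"x":3.4,"y":-2.5}]' 100 && python3 -m crank '[{"x":3.4,"y":-2.5},{"x":3.4,"y":-2.5},{"x":3.4,"y":-2.5},{"x":3.4,"y":-2.5},{"x":3.4,"y":-2.5}]' && python3 -m crank '[{"x":3.2,"y":-2.4},{"x":3.2,"y":-2.4},{"turn":0.14},{"turn":0.14},{"turn":0.14}]'
python3 -m crank '[{"turn":0.14},{"turn":0.14},{"turn":0.14},{"turn":0.14},{"z":0}]'
python3 - <<'E'
from h import *
s=manip.state(); print(s["joint_pos"].round(3))
m,im,d=shot("wrist"); cv2.imwrite("pics/w1.png",im[:,:,::-1]); np.savez("w1.npz",im=im,d=d,**{k:np.array(m[k]) for k in("mtx","k1","world_to_cam")})
E
```

```text
[-1.299  0.053  1.614  0.     1.476 -0.119]schema error: expected keys x, y, z, turn
schema error: expected keys x, y, z, turn
```

View pics/w1.png

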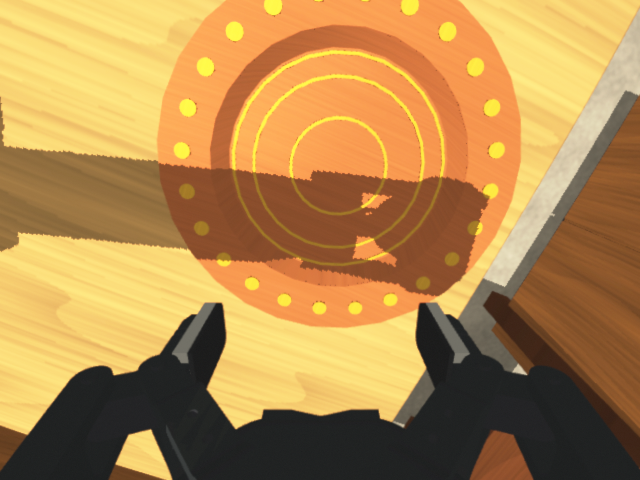

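The wrist view shows the big patterned platter around (340,160) below the fingers. The arm has not moved, because each row needs all four keys.

```bash
python3 -m crank '[{"x":3.4,"y":-2.5,"z":0,"turn":0},{"x":3.4,"y":-2.5,"z":0,"turn":0},{"x":3.4,"y":-2.5,"z":0,"turn":0},{"x":3.4,"y":-2.5,"z":0,"turn":0},{"x":3.4,"y":-2.5,"z":0,"turn":0}]' 100 && python3 -m crank '[{"x":3.4,"y":-2.5,"z":0,"turn":0},{"x":3.4,"y":-2.5,"z":0,"turn":0},{"x":3.4,"y":-2.5,"z":0,"turn":0},{"x":3.4,"y":-2.5,"z":0,"turn":0},{"x":3.4,"y":-2.5,"z":0,"turn":0}]' && python3 -m crank '[{"x":3.2,"y":-2.4,"z":0,"turn":0},{"x":3.2,"y":-2.4,"z":0,"turn":0},{"x":0,"y":0,"z":0,"turn":0.14},{"x":0,"y":0,"z":0,"turn":0.14},{"x":0,"y":0,"z":0,"turn":0.14}]' && 
python3 -m crank '[{"x":0,"y":0,"z":0,"turn":0.14},{"x":0,"y":0,"z":0,"turn":0.14},{"x":0,"y":0,"z":0,"turn":0.14},{"x":0,"y":0,"z":0,"turn":0},{"x":0,"y":0,"z":0,"turn":0}]' && 
python3 - <<'E'
from h import *
s=manip.state(); print(s["joint_pos"].round(3))
m,im,d=shot("wrist"); cv2.imwrite("pics/w2.png",im[:,:,::-1]); np.savez("w2.npz",im=im,d=d,**{k:np.array(m[k]) for k in("mtx","k1","world_to_cam")})
E
```

```text
time: 0.65
tool_pos: [0.3481, -0.3959, 0.2309]
tool_rot: [-0.0, 0.981, 0.194, -0.0]
contact_force: [0.3, 0.7, -0.2]
gripper_width: 1.0
grasp_force: 0.0
time: 1.15
tool_pos: [0.4577, -0.2155, 0.2311]
tool_rot: [-0.0, 0.981, 0.194, -0.0]
contact_force: [1.2, 0.1, 0.2]
gripper_width: 1.0
grasp_force: 0.0
time: 1.65
tool_pos: [0.4981, -0.1478, 0.2309]
tool_rot: [-0.0, 1.0, -0.017, -0.0]
contact_force: [0.5, 0.5, 0.7]
gripper_width: 0.997
grasp_force: 0.0
time: 2.15
tool_pos: [0.498, -0.1484, 0.231]
tool_rot: [-0.0, 0.975, -0.221, -0.0]
contact_force: [-0.4, 0.1, -0.1]
gripper_width: 0.998
grasp_force: 0.0
[-0.433 -0.202  1.855  0.     1.49   1.584]
```

View pics/w2.png

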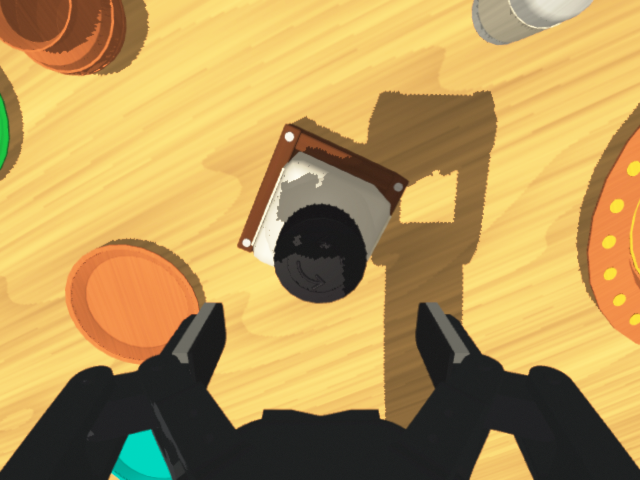

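The wrist view shows the black cap at about (320,255), with its top face at about (320,270), between the fingers. The copper dish is at (135,303).

```bash
python3 - <<'E'
from h import *
m=np.load("w2.npz"); P=cloud(m,m["d"]); h=cv2.cvtColor(m["im"],cv2.COLOR_RGB2HSV)
mk=(P[...,2]>.170)&(P[...,2]<.181)&(m["d"]>0); mk[:,:250]=0; mk[:,390:]=0; mk[310:]=0
nc,l,s,_=cv2.connectedComponentsWithStats(mk.astype(np.uint8)); mk=l==1+s[1:,4].argmax()
p=P[mk]; print(len(p),cv2.minEnclosingCircle(p[:,:2].astype(np.float32)),np.median(p[:,2]))
hsv=h; dk=(hsv[...,2]<70); dk[:200]=0; dk[310:]=0; dk[:,:260]=0; dk[:,380:]=0
ys,xs=np.where(mk); cn=cv2.findContours(mk.astype(np.uint8),0,1)[0]
q=plane(m,max(cn,key=len)[:,0],.175); print(cv2.minEnclosingCircle(q[:,:2].astype(np.float32)))
R=manip.state(); print(R["tool_pos"])
# dish in this view
mk=((h[...,0]<13)&(h[...,1]>110)&(h[...,2]>110)); mk[:220]=0; mk[370:]=0; mk[:,:50]=0; mk[:,205:]=0
cn=max(cv2.findContours(mk.astype(np.uint8),0,1)[0],key=len)[:,0]
print(cv2.minEnclosingCircle(plane(m,cn,.016)[:,:2].astype(np.float32)))
E
```

```text
6487 ((0.49727198481559753, -0.14695265889167786), 0.030867746099829674) 0.17568605612933735
((0.49816688895225525, -0.14711181819438934), 0.03106399066746235)
[ 0.49797527 -0.14839002  0.23110061]
((0.48026591539382935, 0.11754770576953888), 0.08445020765066147)
```

```bash
python3 -m crank '[{"x":-0.05,"y":-0.11,"z":2,"turn":0},{"x":0,"y":0,"z":2,"turn":0},{"x":0,"y":0,"z":2,"turn":0},{"x":0,"y":0,"z":2,"turn":0},{"x":0,"y":0,"z":1.1,"turn":0}]' 100 && python3 -m crank '[{"x":0,"y":0,"z":0,"turn":0},{"x":0,"y":0,"z":0,"turn":0},{"x":0,"y":0,"z":0,"turn":0},{"x":0,"y":0,"z":0,"turn":0},{"x":0,"y":0,"z":0,"turn":0}]' 0 && python3 -m crank '[{"x":0,"y":0,"z":0,"turn":0},{"x":0,"y":0,"z":0,"turn":0},{"x":0,"y":0,"z":0,"turn":0},{"x":0,"y":0,"z":0,"turn":0},{"x":0,"y":0,"z":0,"turn":0}]'
```

```text
time: 2.7
tool_pos: [0.4972, -0.1468, 0.1383]
tool_rot: [-0.0, 0.975, -0.222, -0.001]
contact_force: [-0.0, 0.2, -0.4]
gripper_width: 0.997
grasp_force: 0.0
time: 3.2
tool_pos: [0.4985, -0.1472, 0.1411]
tool_rot: [-0.0, 0.975, -0.223, 0.001]
contact_force: [-1.2, 1.9, 1.2]
gripper_width: 0.694
grasp_force: 64.2
time: 3.7
tool_pos: [0.4985, -0.1472, 0.1406]
tool_rot: [-0.0, 0.975, -0.223, 0.0]
contact_force: [0.5, 1.9, 2.9]
gripper_width: 0.69
grasp_force: 64.2
```

```bash
python3 -m crank '[{"x":0,"y":0,"z":0.2,"turn":0},{"x":0,"y":0,"z":0.3,"turn":0},{"x":0,"y":0,"z":0.2,"turn":0},{"x":0,"y":0,"z":0,"turn":0},{"x":0,"y":0,"z":0,"turn":0}]'
```

```text
time: 4.2
tool_pos: [0.4986, -0.1473, 0.1356]
tool_rot: [0.0, 0.975, -0.223, 0.0]
contact_force: [-5.4, 4.5, 12.8]
gripper_width: 0.688
grasp_force: 65.4
```

```bash
python3 -m crank '[{"x":0,"y":0,"z":0.2,"turn":0},{"x":0,"y":0,"z":0.2,"turn":0},{"x":0,"y":0,"z":0.2,"turn":0},{"x":0,"y":0,"z":0,"turn":0},{"x":0,"y":0,"z":0,"turn":0}]'
```

```text
time: 4.7
tool_pos: [0.499, -0.1477, 0.1327]
tool_rot: [0.0, 0.975, -0.222, 0.001]
contact_force: [-12.1, 6.9, 25.9]
gripper_width: 0.69
grasp_force: 66.6
```

```bash
python3 -m crank '[{"x":0,"y":0,"z":0,"turn":-0.1},{"x":0,"y":0,"z":0,"turn":-0.1},{"x":0,"y":0,"z":0,"turn":-0.1},{"x":0,"y":0,"z":0,"turn":-0.1},{"x":0,"y":0,"z":0,"turn":-0.1}]' && python3 -m crank '[{"x":0,"y":0,"z":0,"turn":-0.1},{"x":0,"y":0,"z":0,"turn":-0.1},{"x":0,"y":0,"z":0,"turn":-0.1},{"x":0,"y":0,"z":0,"turn":0},{"x":0,"y":0,"z":0,"turn":0}]'; python3 -c "
from h import *
s=manip.state();print(s['ft_torque'],s['joint_pos'])"
```

```text
time: 5.2
tool_pos: [0.4996, -0.1475, 0.1326]
tool_rot: [0.0, 1.0, 0.027, 0.001]
contact_force: [-9.1, 8.0, 24.4]
gripper_width: 0.691
grasp_force: 66.2
time: 5.7
tool_pos: [0.4995, -0.1472, 0.1326]
tool_rot: [0.0, 0.985, 0.175, 0.001]
contact_force: [-9.7, 7.7, 25.5]
gripper_width: 0.688
grasp_force: 66.5
[1.32010002 1.58366066 0.07601428] [-4.30032411e-01 -1.17466619e-01  1.94835964e+00  1.02449160e-03
  1.30873861e+00  7.89123949e-01]
```

```bash
cat > t.py <<'E'
from h import *
s=manip.state();print('TORQ',s['ft_torque'].round(3),s['joint_efforts'][5].round(3),s['joint_pos'][5].round(3))
E
python3 -m crank '[{"x":0,"y":0,"z":0,"turn":-0.1},{"x":0,"y":0,"z":0,"turn":-0.1},{"x":0,"y":0,"z":0,"turn":-0.1},{"x":0,"y":0,"z":0,"turn":-0.1},{"x":0,"y":0,"z":0,"turn":-0.1}]' ; python3 t.py; python3 -m crank '[{"x":0,"y":0,"z":0,"turn":-0.1},{"x":0,"y":0,"z":0,"turn":-0.1},{"x":0,"y":0,"z":0,"turn":-0.1},{"x":0,"y":0,"z":0,"turn":-0.1},{"x":0,"y":0,"z":0,"turn":0}]'; python3 t.py
```

```text
time: 6.2
tool_pos: [0.4991, -0.1467, 0.1325]
tool_rot: [-0.0, 0.91, 0.414, 0.001]
contact_force: [-11.3, 10.4, 27.2]
gripper_width: 0.691
grasp_force: 66.5
TORQ [ 1.475  1.817 -0.332] 0.302 0.286
time: 6.7
tool_pos: [0.4984, -0.1466, 0.1324]
tool_rot: [-0.001, 0.81, 0.586, 0.0]
contact_force: [-12.0, 8.9, 28.2]
gripper_width: 0.692
grasp_force: 66.8
TORQ [1.526 2.213 0.215] -0.158 -0.113
```

```bash

python3 -m crank '[{"x":0,"y":0,"z":0,"turn":-0.1},{"x":0,"y":0,"z":0,"turn":-0.1},{"x":0,"y":0,"z":0,"turn":-0.1}]' ; python3 t.py; python3 -m crank '[{"x":0,"y":0,"z":0,"turn":-0.08},{"x":0,"y":0,"z":0,"turn":-0.08}]'; python3 t.py;  python3 -m crank '[{"x":0,"y":0,"z":0,"turn":0},{"x":0,"y":0,"z":0,"turn":0}]'; python3 t.py
```

```text
time: 7.0
tool_pos: [0.4981, -0.1463, 0.1323]
tool_rot: [-0.001, 0.713, 0.701, 0.0]
contact_force: [-15.0, 10.3, 27.9]
gripper_width: 0.691
grasp_force: 66.6
TORQ [ 1.645  2.432 -0.351] 0.504 -0.414
time: 7.2
tool_pos: [0.4978, -0.1465, 0.1323]
tool_rot: [-0.002, 0.655, 0.756, -0.0]
contact_force: [-16.3, 11.8, 27.9]
gripper_width: 0.686
grasp_force: 66.6
TORQ [ 1.551  2.607 -0.34 ] 0.177 -0.573
time: 7.4
tool_pos: [0.4978, -0.1466, 0.1322]
tool_rot: [-0.002, 0.656, 0.755, -0.0]
contact_force: [-15.9, 10.1, 28.6]
gripper_width: 0.691
grasp_force: 66.9
TORQ [1.555 2.497 0.103] 0.096 -0.571
```

```bash

python3 -m crank '[{"x":0,"y":0,"z":0,"turn":-0.08},{"x":0,"y":0,"z":0,"turn":-0.08}]' | grep for; python3 t.py; python3 -m crank '[{"x":0,"y":0,"z":0,"turn":-0.08}]'| grep for; python3 t.py
```

```text
contact_force: [-17.5, 10.6, 30.2]
grasp_force: 66.7
TORQ [ 1.438  2.682 -0.403] 0.264 -0.733
contact_force: [-18.1, 9.7, 29.0]
grasp_force: 66.7
TORQ [ 1.25   2.815 -0.252] 0.199 -0.813
```

```bash

python3 -m crank '[{"x":0,"y":0,"z":0,"turn":-0.06}]' | grep for; python3 t.py; python3 -m crank '[{"x":0,"y":0,"z":0,"turn":-0.06}]'| grep for; python3 t.py; python3 -m crank '[{"x":0,"y":0,"z":0,"turn":0}]'| grep for; python3 t.py
```

```text
contact_force: [-17.7, 10.8, 29.4]
grasp_force: 66.5
TORQ [ 1.588  2.799 -0.61 ] -0.227 -0.872
contact_force: [-18.0, 13.9, 31.2]
grasp_force: 66.4
TORQ [ 1.966  3.005 -1.03 ] -0.592 -0.931
contact_force: [-18.2, 12.4, 31.0]
grasp_force: 66.8
TORQ [ 2.006  2.856 -0.395] -0.579 -0.93
```

```bash

python3 -m crank '[{"x":0,"y":0,"z":-0.3,"turn":0.04},{"x":0,"y":0,"z":-0.3,"turn":0},{"x":0,"y":0,"z":-0.3,"turn":0},{"x":0,"y":0,"z":-0.3,"turn":0},{"x":0,"y":0,"z":-0.2,"turn":0}]' ; python3 t.py;  python3 -m crank '[{"x":0,"y":0,"z":-0.2,"turn":0},{"x":0,"y":0,"z":-0.2,"turn":0},{"x":0,"y":0,"z":-0.2,"turn":0},{"x":0,"y":0,"z":0,"turn":0}]'; python3 t.py
```

```text
time: 8.5
tool_pos: [0.497, -0.1461, 0.1409]
tool_rot: [-0.002, 0.527, 0.85, 0.0]
contact_force: [-2.7, 5.5, 2.1]
gripper_width: 0.696
grasp_force: 64.3
TORQ [ 0.801  0.389 -0.084] -0.052 -0.89
time: 8.9
tool_pos: [0.4972, -0.1474, 0.1464]
tool_rot: [-0.001, 0.527, 0.85, -0.001]
contact_force: [-3.6, 0.6, -2.6]
gripper_width: 0.689
grasp_force: 64.7
TORQ [ 0.061  0.569 -0.018] -0.004 -0.891
```

```bash

python3 -m crank '[{"x":0,"y":0,"z":-0.5,"turn":0},{"x":0,"y":0,"z":-0.5,"turn":0},{"x":0,"y":0,"z":-0.8,"turn":0},{"x":0,"y":0,"z":-1,"turn":0},{"x":0,"y":0,"z":-1,"turn":0}]' ; python3 -m crank '[{"x":0,"y":0,"z":-1,"turn":0},{"x":0,"y":0,"z":-1,"turn":0},{"x":0,"y":0,"z":0,"turn":0},{"x":0,"y":0,"z":0,"turn":0},{"x":0,"y":0,"z":0,"turn":0}]'
python3 - <<'E'
from h import *
a=shot("scene")[1][150:350,170:370]; b=shot("side")[1][110:310,240:440]
cv2.imwrite("pics/lift.png",cv2.resize(np.hstack([a,b]),(800,400))[:,:,::-1])
s=manip.state(); R=cv2.Rodrigues(np.zeros(3))[0]
w,x,y,z=s["tool_rot"]; X=np.array([1-2*(y*y+z*z),2*(x*y+w*z)]); Y=np.array([2*(x*y-w*z),1-2*(x*x+z*z)])
d=np.array([.481,.1165])-s["tool_pos"][:2]; print("to dish tool x,y cm",d@X*100,d@Y*100, X,Y,s["joint_pos"].round(2))
E
```

```text
time: 9.4
tool_pos: [0.4991, -0.1476, 0.1874]
tool_rot: [0.001, 0.527, 0.85, 0.0]
contact_force: [0.5, -0.7, -0.8]
gripper_width: 0.69
grasp_force: 65.1
time: 9.9
tool_pos: [0.4978, -0.1471, 0.2046]
tool_rot: [-0.001, 0.527, 0.85, -0.0]
contact_force: [0.1, 0.3, -1.1]
gripper_width: 0.686
grasp_force: 65.1
to dish tool x,y cm 24.35947783744827 10.201793153004939 [-0.44388784  0.8960816 ] [0.89608132 0.44388893] [-0.43 -0.19  1.88  0.    1.44 -0.89]
```

View pics/lift.png

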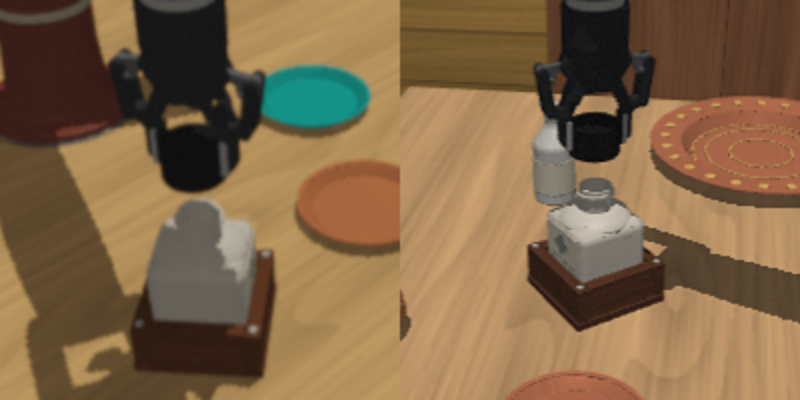

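The crop shows the cap off the tub and held level between the fingers, at (195,155) on the left and (593,138) on the right. The neck is bare.

```bash

python3 -m crank '[{"x":2,"y":0.8,"z":0,"turn":0},{"x":3.2,"y":1.35,"z":0,"turn":0},{"x":3.2,"y":1.35,"z":0,"turn":0},{"x":3.2,"y":1.35,"z":0,"turn":0},{"x":3.2,"y":1.35,"z":0,"turn":0}]' && python3 -m crank '[{"x":3.2,"y":1.35,"z":0,"turn":0},{"x":3.2,"y":1.35,"z":0,"turn":0},{"x":3.2,"y":1.3,"z":0,"turn":0},{"x":0,"y":0,"z":2,"turn":0},{"x":0,"y":0,"z":3,"turn":0}]' && python3 -m crank '[{"x":0,"y":0,"z":3,"turn":0},{"x":0,"y":0,"z":3,"turn":0},{"x":0,"y":0,"z":2.5,"turn":0},{"x":0,"y":0,"z":2,"turn":0},{"x":0,"y":0,"z":1,"turn":0}]'&& python3 -m crank '[{"x":0,"y":0,"z":0.6,"turn":0},{"x":0,"y":0,"z":0,"turn":0},{"x":0,"y":0,"z":0,"turn":0},{"x":0,"y":0,"z":0,"turn":0}]'
python3 - <<'E'
from h import *
a=shot("scene")[1][150:350,253:453]; b=shot("side")[1][200:400,227:427]
cv2.imwrite("pics/low.png",cv2.resize(np.hstack([a,b]),(800,400))[:,:,::-1])
E
```

```text
time: 10.5
tool_pos: [0.4875, 0.0142, 0.2048]
tool_rot: [-0.0, 0.527, 0.85, -0.0]
contact_force: [1.0, 0.4, -1.0]
gripper_width: 0.692
grasp_force: 65.1
time: 11.0
tool_pos: [0.4825, 0.118, 0.1567]
tool_rot: [0.002, 0.526, 0.85, 0.001]
contact_force: [0.1, -0.6, -1.7]
gripper_width: 0.69
grasp_force: 65.1
time: 11.5
tool_pos: [0.4793, 0.1165, 0.0376]
tool_rot: [-0.002, 0.527, 0.85, -0.001]
contact_force: [-0.7, -0.1, -0.6]
gripper_width: 0.693
grasp_force: 65.1
time: 11.9
tool_pos: [0.4822, 0.1168, 0.0356]
tool_rot: [0.001, 0.527, 0.85, 0.001]
contact_force: [0.4, -0.3, -0.2]
gripper_width: 0.689
grasp_force: 65.1
```

View pics/low.png

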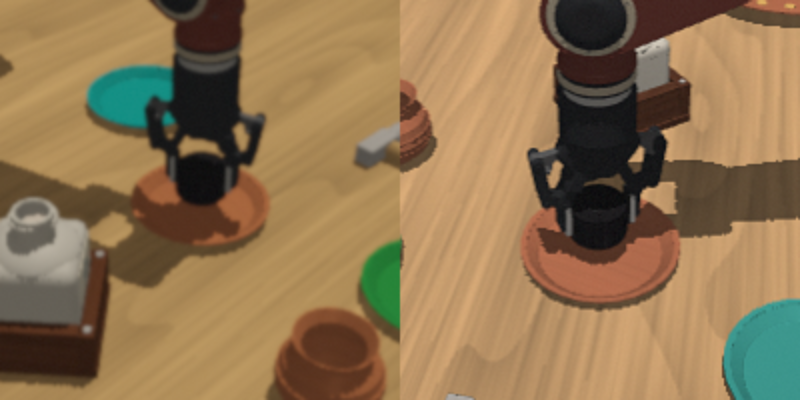

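The cap hangs level, centred over the dish: (200,180) on the left and (595,218) on the right. I'll lower it slowly until it touches.

```bash

python3 -m crank '[{"x":0,"y":0,"z":0.6,"turn":0},{"x":0,"y":0,"z":0.6,"turn":0},{"x":0,"y":0,"z":0.5,"turn":0},{"x":0,"y":0,"z":0.3,"turn":0},{"x":0,"y":0,"z":0,"turn":0}]' && python3 -m crank '[{"x":0,"y":0,"z":0.2,"turn":0},{"x":0,"y":0,"z":0.2,"turn":0},{"x":0,"y":0,"z":0,"turn":0}]' && python3 -m crank '[{"x":0,"y":0,"z":0.2,"turn":0},{"x":0,"y":0,"z":0,"turn":0},{"x":0,"y":0,"z":0,"turn":0}]'
```

```text
time: 12.5
tool_pos: [0.4805, 0.1166, 0.0134]
tool_rot: [-0.001, 0.527, 0.85, -0.001]
contact_force: [-0.4, 0.5, -1.2]
gripper_width: 0.691
grasp_force: 65.1
time: 12.8
tool_pos: [0.4811, 0.1167, 0.0102]
tool_rot: [-0.0, 0.527, 0.85, -0.0]
contact_force: [-0.2, -0.5, 0.0]
gripper_width: 0.695
grasp_force: 65.1
time: 13.1
tool_pos: [0.4815, 0.1167, 0.0085]
tool_rot: [0.0, 0.527, 0.85, 0.0]
contact_force: [0.6, 0.7, -0.3]
gripper_width: 0.694
grasp_force: 65.1
```

```bash

python3 -m crank '[{"x":0,"y":0,"z":0.1,"turn":0},{"x":0,"y":0,"z":0,"turn":0},{"x":0,"y":0,"z":0,"turn":0}]' | egrep 'pos|contact'; python3 -m crank '[{"x":0,"y":0,"z":0.1,"turn":0},{"x":0,"y":0,"z":0,"turn":0},{"x":0,"y":0,"z":0,"turn":0}]' | egrep 'pos|contact'
```

```text
tool_pos: [0.4815, 0.1167, 0.0083]
contact_force: [-2.7, -0.4, 5.9]
tool_pos: [0.4816, 0.1167, 0.0083]
contact_force: [-5.9, -0.3, 12.5]
```

```bash

python3 -m crank '[{"x":0,"y":0,"z":-0.15,"turn":0},{"x":0,"y":0,"z":0,"turn":0}]' | egrep 'pos|contact'; python3 -m crank '[{"x":0,"y":0,"z":0,"turn":0},{"x":0,"y":0,"z":0,"turn":0},{"x":0,"y":0,"z":0,"turn":0},{"x":0,"y":0,"z":0,"turn":0},{"x":0,"y":0,"z":0,"turn":0}]' 98; python3 -m crank '[{"x":0,"y":0,"z":-0.5,"turn":0},{"x":0,"y":0,"z":-1,"turn":0},{"x":0,"y":0,"z":-2,"turn":0},{"x":0,"y":0,"z":-3,"turn":0},{"x":0,"y":0,"z":-4,"turn":0}]'; python3 -m crank '[{"x":0,"y":0,"z":-4,"turn":0},{"x":0,"y":0,"z":-3,"turn":0},{"x":0,"y":0,"z":0,"turn":0},{"x":0,"y":0,"z":0,"turn":0},{"x":0,"y":0,"z":0,"turn":0}]'
python3 - <<'E'
from h import *
m,a,_=shot("scene"); b=shot("side")[1][200:400,227:427]
mw,w,d=shot("wrist"); P=cloud(mw,d)
cv2.imwrite("pics/end.png",np.hstack([cv2.resize(np.vstack([a[150:350,253:453],b]),(400,800))[:600:1][:480] if 0 else cv2.resize(np.vstack([a[150:350,253:453],b]),(240,480)),w])[:,:,::-1][:, :800])
k=(P[...,2]>.030)&(P[...,2]<.055)&(d>0)&(np.hypot(P[...,0]-.481,P[...,1]-.117)<.06)
p=P[k]; print(len(p),np.percentile(p[:,2],[5,50,95]),cv2.minEnclosingCircle(p[p[:,2]>.037][:,:2].astype(np.float32)))
E
```

```text
tool_pos: [0.4816, 0.1168, 0.0084]
contact_force: [-1.3, 0.6, 4.3]
time: 14.4
tool_pos: [0.4811, 0.1167, 0.0076]
tool_rot: [-0.0, 0.527, 0.85, -0.0]
contact_force: [-0.2, 0.0, 0.8]
gripper_width: 0.979
grasp_force: 0.0
time: 14.9
tool_pos: [0.4798, 0.1165, 0.113]
tool_rot: [-0.001, 0.527, 0.85, -0.001]
contact_force: [0.6, 0.5, 0.7]
gripper_width: 0.98
grasp_force: 0.0
time: 15.4
tool_pos: [0.4804, 0.1166, 0.1817]
tool_rot: [-0.001, 0.527, 0.85, -0.001]
contact_force: [0.3, -0.1, -0.8]
gripper_width: 0.977
grasp_force: 0.0
3661 [0.04049996 0.04240935 0.04378331] ((0.48292428255081177, 0.11652462184429169), 0.030720660462975502)
```

View pics/end.png

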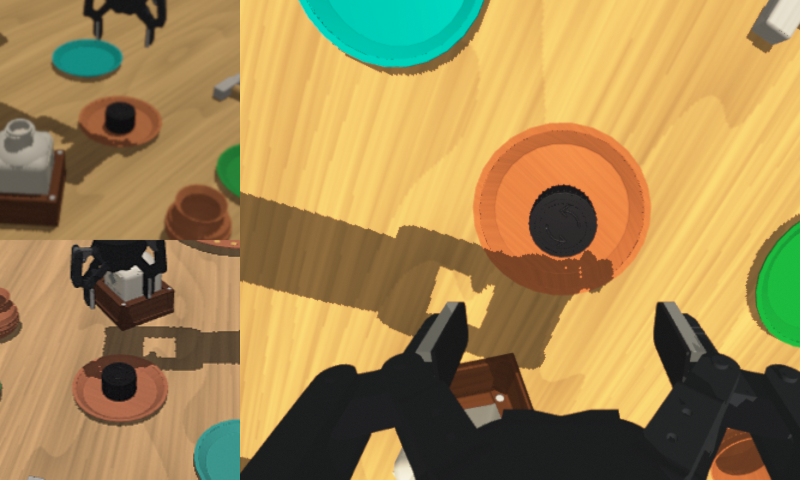

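The cap stands flat at the centre of the dish, at (563,220) in the wrist view. Its top is 42 mm above the bench, as expected, and the gripper is clear.

```bash
python3 -c "
from plant import manip
print(manip.job_done())"
```

```text
the job is handed in; nothing more can be done
None
```

I pressed and unscrewed the cap, lifted it off and set it open side down on the floor of the copper dish. The job is handed in at about 15 s; the arm never went near the pot, bottle or hammer, though I did not re-measure them.

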